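Wind the screw clamp open and put the setting block away

TASK

The glue-up is done: wind the clamp open by its handwheel, a full turn anticlockwise (seen from above) until it reaches its end stop, without pulling on the jaw itself. Then take out the long round-ended wooden block and set it down flat, without dropping it, in its own storage tray, the one whose label shows the block's outline. Leave the clamp open and do not disturb the round block, the jar or the nippers.

Things in the scene. Friction and masses are not known exactly. Their poses are not given: they have to be found in the camera images.
- wheel (a joint): Angle (rad) of the clamp's handwheel, a solid grey level disc 150 mm across, rim top 96 mm above the table. Grows anticlockwise seen from above. Start 0 to 0.6 (clamp closed); end stop (clamp open) at 6.9. Draws the jaw back 11 mm per rad. Needs about 5 N at the crank grip and stays where left; the jaw itself resists about 27 N.
- wheel_axis (a point): Centre of the handwheel, on its axis, level with the top of the rim (96 mm above the table).
- grip_mid (a point): Crank grip of the handwheel: upright black round handle, 28 mm diameter, 54 mm tall (97 to 151 mm above the table), 60 mm from the wheel's axis. It spins freely on its own pin, so a gripper holding it need not turn. The point is on the grip's axis, 127 mm above the table. Nothing else stands above the wheel.
- clamp: Clamp, fixed to the table. Bed 130 (its x) x 330 (its y) x 12 mm; gearbox 110 x 105 mm, 76 mm high, under the handwheel (axis at y = +100 mm); end fence, top 24 mm above the table, inner face at y = -122 mm. The long block lies on the bed along x, centre near y = -100 mm, about 2 mm off the fence. Origin: on the table, z up.
- long_block: The setting block: a plain light-wood bar with round ends, 120 long (its x) x 40 wide (its y) x 44 mm high, about 0.15 kg. Origin: centre of its underside, which starts on the clamp's bed 12 mm above the table; its length lies along the clamp's x.
- tray_long: Low open grey plastic tray, fixed, 80 (its x) x 144 (its y) x 18 mm high; walls and floor 4 mm, inside 72 x 136 mm. Origin: centre of its underside, on the table. Past its -y end lies a flat white label, 64 mm square, with a black long round-ended outline. Empty: the long block's own tray; the block lies in it along the tray's y. Three alike trays lie side by side in any order.
- tray_round: Low open grey plastic tray, fixed, 80 (its x) x 144 (its y) x 18 mm high; walls and floor 4 mm, inside 72 x 136 mm. Origin: centre of its underside, on the table. Past its -y end lies a flat white label, 64 mm square, with a black disc. The round block stands in it. Three alike trays lie side by side in any order.
- tray_wedge: Low open grey plastic tray, fixed, 80 (its x) x 144 (its y) x 18 mm high; walls and floor 4 mm, inside 72 x 136 mm. Origin: centre of its underside, on the table. Past its -y end lies a flat white label, 64 mm square, with a black triangle. Empty, but it belongs to another block. Three alike trays lie side by side in any order.
- round_block: Bystander: light-wood disc block, 64 mm diameter, 44 mm high, standing in its tray. Origin: centre of its underside.
- jar: Bystander: closed glass jar with steel cap, 68 mm diameter, 95 mm high. Origin: centre of its underside.
- nippers: Bystander: tile nippers with orange handles lying flat, 160 x 72 x 16 mm, jaws to their +x. Origin: near the middle, at table level.
- jaw: Clamp's sliding steel jaw, 90 mm wide; opens towards the clamp's +y. Origin: middle of the underside of its 38 mm thick upright, on the bed, 12 mm above the table. Its lip (69 to 77 mm above the table) ends 54 mm from the origin towards the clamp's -y; closed, it covers the block by 35 mm; fully open, its edge is 40 mm clear of the block.
There are look-alikes about, which are no part of the job. What is shaped like the long_block but purple is not meant. What is shaped like the tray_long but blue is not meant.

How it is judged:
By the outcome, as a careful person would: the job done as asked, in the order asked, and still so for the second after the job is handed in, with the robot touching nothing.
It also fails if it takes over 69 s, if anything falls off the work surface, if the arm or the gripper's body presses on something with over 40 N, if the wrist force passes 120 N, or if a joint passes its speed limit or range.

ROBOT

A 6-joint arm with a two-finger parallel gripper is mounted at the origin on the work surface. World frame = base frame: x ahead of the robot, y to its left, z up, the work surface at z = 0. Lengths are in m, angles in rad, forces in N, time in s.
With the tool pointing down it reaches from about 0.375 to 0.9 m from the base axis. Payload 3.1 kg.
Tool frame: the origin (TCP) lies on the centre line of the jaws, within the pads' length; the fingertips stand 19 mm ahead of it and the grasp point (between the pads) is the TCP; z points along the fingers, y is the line along which they close (so a half turn about z gives the same grasp; the last joint's range is limited). The gripper opens to 85 mm and grips with 20 to 120 N. Pads are 22 mm wide; open, the fingers measure 114 mm over their backs; the gripper's body (76 mm by 85 mm) begins 54 mm behind the grasp point. The pads swing forward as they close: fully open they stand 13 mm farther back than shut.
Start: joints at [0.958, 0.527, 1.433, -0, 1.181, -0.178], TCP at [0.263, 0.567, 0.25] pointing down, gripper open.
Joint ranges: [-3.08, 3.08], [-0.75, 2.2], [0.22, 2.44], [-1.43, 4.57], [0, 2.65], [-2.85, 2.85]. Speed limits (rad/s): [2.79, 2.79, 3.14, 3.14, 3.14, 3.14].

INTERFACE

Orientations are given as a unit quaternion [x, y, z, w].
In Python, from station import manip, cams, sign_off gives the robot as it stands.
- The arm moves only by the tool carry_out, never from a script. Its argument "targets" is a list that holds one entry, the list of rows, each a list of 7 numbers: the shift along the tool's x, y, z in cm, then the turn, a rotation vector about the tool's x, y, z in degrees, then the finger opening in cm, from 0 to 8.54. A call has 1 to 12 rows; each row is the pose to reach, as a shift and turn from the pose commanded when the call began, along the tool's axes at that moment; what a row does not reach only later rows make up. A row lasts 1/12 s, in which the tool goes at most 41.7 mm and 7.16 degrees, less where a joint would pass 70% of its speed; a pose out of reach is approached as far as the arm can. A call with a gripper value outside its range is refused whole. The fingers move at their own pace and stop on an object; "force" is the grip in N (left out, the last holds). Time passes only in rows, so rows that repeat a pose let the fingers close. It gives the time, the measured TCP pose, the force, the opening and the grip force at its end, in the units of the state.
- manip.sense(): the state, without advancing time (a new reading comes with each control period).
- cams.snapshot(name): name is "scene" or "top" or "wrist"; returns the picture (400x640x3 uint8, red, green, blue); there is no depth.
- cams.camera_info(name): a dict with "K" (3x3 intrinsics, pixels), "T" (4x4, takes a point from camera to world coordinates). Camera axes: x right, y down, z forward; pixel columns grow to the right and rows downward; lengths in m; the calibration is good to about 2 mm. A picture is of the moment at which its call begins: read the wrist's pose just before it. camera_info takes no time and is no camera call; for the wrist camera it gives the pose at the moment of the call.
- sign_off(): hands the job in; it is judged then, once.
The state is a dict: "t": time; "q": joint angles; "qd": joint speeds; "tau": joint torques, N m; "tcp_pos": TCP position; "tool_rot": TCP orientation; "force": force on the tool from outside, world axes, zero at the start; "ft_torque": the same for the moment, N m; "finger_gap": opening from 0.0 (shut) to 1.0 (fully open); "gripper_force": force on a finger pad.
Only numpy, scipy, OpenCV 4.12 (cv2) and the standard library are available. Lean on these libraries where they do the work, as an engineer would, in place of code of your own. Each camera call takes 0.05 s, during which the arm holds its last target. There are 200 camera calls.

## Working session

There is one attempt and no reset: what is moved stays moved. The work goes in short steps, Python scripts to look and compute and a tool call to move; the robot and the scene stay as the last step left them, time stands still between calls to the robot, and variables do not carry over. Pictures are saved under pics/ and viewed, at most 10 in all, crops included, and the job is handed in when it is done.

Besides the shell and the picture viewer there is one more tool, called after "Request:" as name(argument=value, ...), one argument or row to a line, values as JSON. carry_out: Moves the arm, as the interface text tells. Its arguments: {"type":"object","properties":{"targets":{"type":"array"},"force":{"type":"number"}},"required":["targets"]}

```bash
mkdir -p pics; ls; python3 - <<'E'
from station import manip,cams
import cv2,numpy as np
for n in ("scene","top"):
    im=cams.snapshot(n); cv2.imwrite(f"pics/{n}0.png",im[:,:,::-1]); i=cams.camera_info(n); print(n,np.round(i["K"],1).tolist(),np.round(i["T"],4).tolist())
s=manip.sense(); print(s["t"],s["tcp_pos"],s["tool_rot"],s["force"])
E
```

```text
pics
scene [[492.2, 0.0, 315.7], [0.0, 492.2, 196.5], [0.0, 0.0, 1.0]] [[0.515, 0.5495, -0.6579, 1.4798], [0.8571, -0.3181, 0.4052, -0.5321], [0.0134, -0.7726, -0.6348, 1.0356], [0.0, 0.0, 0.0, 1.0]]
top [[408.1, 0.0, 311.3], [0.0, 408.1, 200.8], [0.0, 0.0, 1.0]] [[-0.0487, -0.9768, 0.2084, 0.2345], [-0.9988, 0.0467, -0.0143, 0.0491], [0.0042, -0.2089, -0.9779, 1.4106], [0.0, 0.0, 0.0, 1.0]]
0.1 [0.26288135 0.56633397 0.24939734] [ 2.15689463e-01  9.76461474e-01 -9.42943073e-04 -3.94093812e-04] [-0.52283982 -0.71768836 -0.68598491]
```

View pics/top0.png

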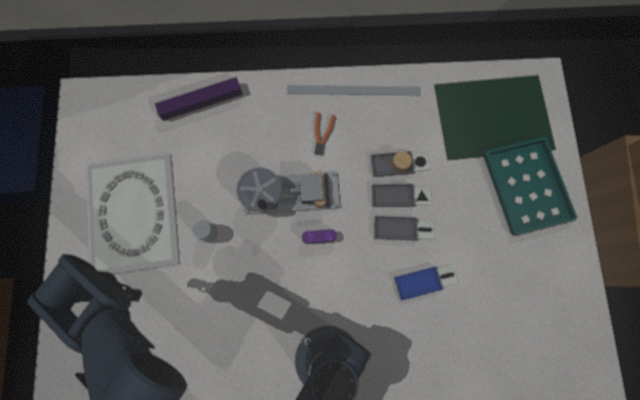

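View pics/scene0.png

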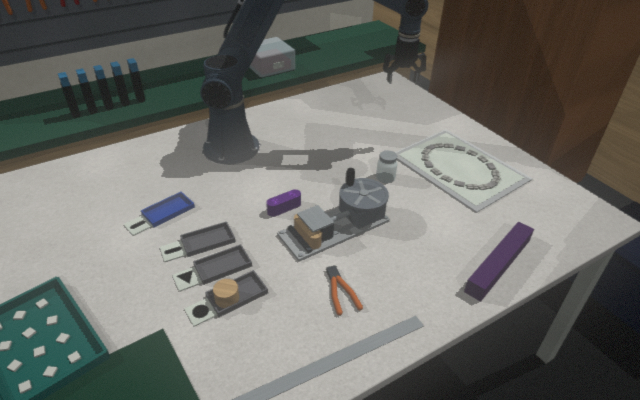

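Top view:
- The trays are at (392,163) with a disc label, (394,195) with a triangle label, and (397,228) with a long outline. A blue look-alike is at (419,283).
- The wheel is at (259,190), with the grip near (263,204). The wooden block is under the jaw at about (322,190), and a purple look-alike is at (319,237).

The grey tray at (397,228), with the long outline and no blue, and the light-wood block in the clamp fit the description. I'll confirm both in one crop.

```bash
cat > h.py <<'E'
import numpy as np,cv2
from station import manip,cams
from scipy.spatial.transform import Rotation as R
def ray(n,u,v,info=None):
    i=info or cams.camera_info(n); T=np.array(i["T"]); d=T[:3,:3]@np.linalg.inv(i["K"])@[u,v,1]; return T[:3,3],d
def onz(n,u,v,z,info=None):
    o,d=ray(n,u,v,info); return o+d*(z-o[2])/d[2]
def proj(n,p,info=None):
    i=info or cams.camera_info(n); T=np.array(i["T"]); c=np.array(i["K"])@(T[:3,:3].T@(np.array(p)-T[:3,3])); return c[:2]/c[2]
def rel(p,yaw_axis=None):
    "shift in tool axes (cm) from measured tool pose to world p"
    s=manip.sense(); return np.round(100*R.from_quat(s["tool_rot"]).inv().apply(np.array(p)-s["tcp_pos"]),2)
E
python3 - <<'E'
from h import *
t=cv2.imread("pics/top0.png"); s=cv2.imread("pics/scene0.png")
a=cv2.resize(t[140:260,225:445],None,fx=3.6,fy=3.6,interpolation=cv2.INTER_CUBIC)
a=cv2.convertScaleAbs(a,alpha=1.5)
cv2.imwrite("pics/crop_top.png",a)
b=cv2.resize(s[150:270,245:405],None,fx=5,fy=5,interpolation=cv2.INTER_CUBIC)
cv2.imwrite("pics/crop_scene.png",cv2.convertScaleAbs(b,alpha=1.5))
print(onz("top",259,190,.096),onz("top",263,204,.151))
E
```

```text
[0.55956841 0.20125532 0.096     ] [0.50001762 0.18330905 0.151     ]
```

View pics/crop_top.png

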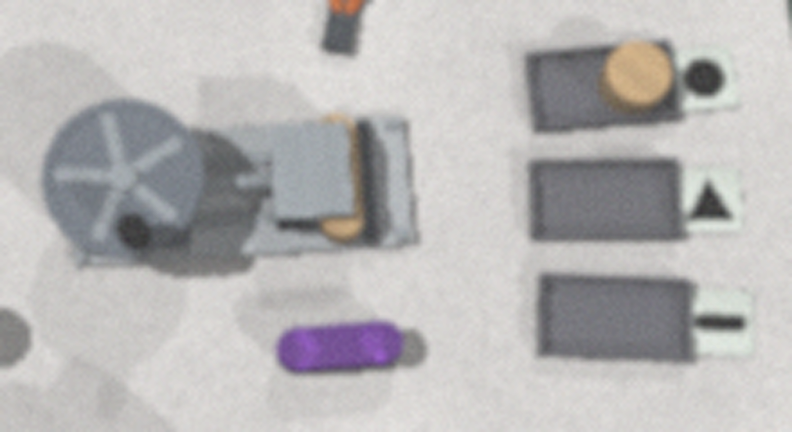

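View pics/crop_scene.png

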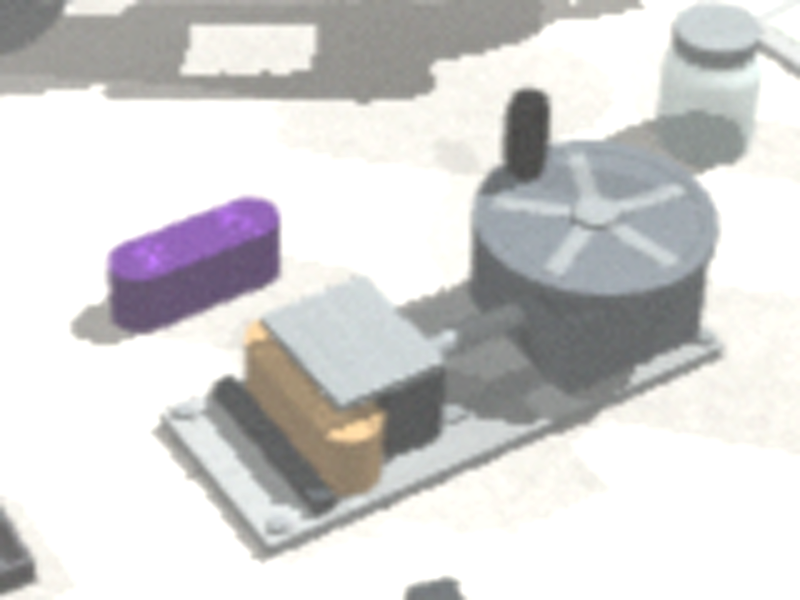

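The crops confirm it. The light-wood block sits under the jaw, at crop (342,175). The grey tray with the long outline is the lowest one, with corners at crop (541,274), (694,283), (693,361) and (538,355). The wheel centre is at crop (123,178) and the grip at (135,230). In the scene crop, the grip top is at (528,98) and its base at (525,172).

```bash
python3 - <<'E'
from h import *
ct=lambda x,y:(225+x/3.6,140+y/3.6); cs=lambda x,y:(245+x/5,150+y/5)
def tri(a,b):
    o1,d1=ray("top",*a);o2,d2=ray("scene",*b)
    m=np.c_[d1,-d2]; k=np.linalg.lstsq(m,o2-o1,rcond=None)[0]; p,q=o1+k[0]*d1,o2+k[1]*d2; return np.round((p+q)/2,4),np.round(p-q,4)
# dark grip mask in top
im=cv2.imread("pics/top0.png").astype(int); g=im.max(2)
sub=g[196:214,252:274]; ys,xs=np.where(sub<45); print("grip px",xs.mean()+252,ys.mean()+196,len(xs),np.ptp(xs),np.ptp(ys))
gp=(xs.mean()+252,ys.mean()+196)
print("grip top@.14",onz("top",*gp,.140),"scene top",onz("scene",*cs(528,96),.151),"scene mid",onz("scene",*cs(526,135),.127))
print("tri",tri(gp,cs(527,115)))
print("wheel top",onz("top",*ct(123,178),.096),"scene",onz("scene",*cs(597,214),.1),tri(ct(123,178),cs(597,214)))
for n,p in dict(nr=(415,243),fr=(408,118),nl=(80,265)).items(): print("bed",n,onz("top",*ct(*p),.012))
print("bed scene",[onz("scene",*cs(*p),.012)[:2] for p in ((163,420),(262,550),(720,347))])
print("block end top", [onz("top",*ct(*p),.056)[:2] for p in ((338,116),(342,239))])
print("tray",[onz("top",*ct(*p),.018)[:2].round(4) for p in ((541,274),(694,283),(693,361),(538,355))])
s=manip.sense(); M=R.from_quat(s["tool_rot"]).as_matrix(); print(M.round(3))
E
```

```text
grip px 262.25 204.375 24 6 6
grip top@.14 [0.50123445 0.1868882  0.14      ] scene top [0.50428491 0.19173209 0.151     ] scene mid [0.51065344 0.18762979 0.127     ]
tri (array([0.5033, 0.1896, 0.1362]), array([-0.0024, -0.0045, -0.001 ]))
wheel top [0.56143458 0.20066273 0.096     ] scene [0.56910026 0.20183149 0.1       ] (array([0.5632, 0.2032, 0.0947]), array([-0.0026, -0.0047, -0.0012]))
bed nr [ 0.5039369  -0.07111826  0.012     ]
bed fr [ 0.62991722 -0.07219701  0.012     ]
bed nl [0.49780921 0.25373376 0.012     ]
bed scene [array([ 0.51354569, -0.06852621]), array([ 0.6357585, -0.0693069]), array([0.62948381, 0.26079565])]
block end top [array([ 0.62264184, -0.00154722]), array([0.50257013, 0.00100338])]
tray [array([ 0.4666, -0.1898]), array([ 0.4508, -0.3361]), array([ 0.376 , -0.3274]), array([ 0.3888, -0.1806])]
[[-0.907  0.421 -0.001]
 [ 0.421  0.907 -0.002]
 [ 0.    -0.002 -1.   ]]
```

Request:
carry_out(
  targets=[
    [[-6.3,-4,0.6,0,0,-4,6],[-9.5,-6,1,0,0,-6,6],[-12.6,-8,1.3,0,0,-10,6],[-15.8,-10,1.6,0,0,-14,6],[-18.9,-12,2,0,0,-18,6],[-22,-14,2.3,0,0,-22,6],[-25.2,-16,2.6,0,0,-25,6],[-28.4,-18,3,0,0,-25,6],[-31.5,-20,3.3,0,0,-25,6],[-34.6,-22,3.6,0,0,-25,6],[-37.8,-24,4,0,0,-25,6],[-37.8,-24,4,0,0,-25,6]],
  ],
  force=25,
)

```text
t: 1.1
tcp_pos: [0.5091, 0.1846, 0.2096]
tool_rot: [0.002, 1.0, -0.001, 0.001]
force: [-0.5, 0.1, 0.9]
finger_gap: 0.703
gripper_force: 0.0
```

```bash
python3 - <<'E'
from h import *
i=cams.camera_info("wrist"); im=cams.snapshot("wrist"); cv2.imwrite("pics/w1.png",im[:,:,::-1])
import pickle; pickle.dump(i,open("w1.pkl","wb"))
s=manip.sense(); print(s["t"],s["tcp_pos"],s["q"].round(2) if hasattr(s["q"],"round") else s["q"],R.from_quat(s["tool_rot"]).as_matrix().round(3),s["force"])
print(np.round(i["K"],1).tolist(),np.round(i["T"],3).tolist()); print(proj("wrist",(.505,.19,.151),i),proj("wrist",(.564,.202,.1),i))
E
```

```text
1.15 [0.506906   0.18693693 0.20967577] [ 0.15  0.47  1.69 -0.    0.99 -1.42] [[-1.     0.004 -0.   ]
 [ 0.004  1.    -0.   ]
 [ 0.    -0.    -1.   ]] [-1.10955332  0.03218233 -0.2001075 ]
[[335.6, 0.0, 316.2], [0.0, 335.6, 201.7], [0.0, 0.0, 1.0]] [[0.005, 0.945, 0.326, 0.425], [1.0, -0.004, -0.004, 0.186], [-0.003, 0.326, -0.945, 0.332], [0.0, 0.0, 0.0, 1.0]]
[323.86865072 229.50969344] [337.69679109 271.98121247]
```

View pics/w1.png

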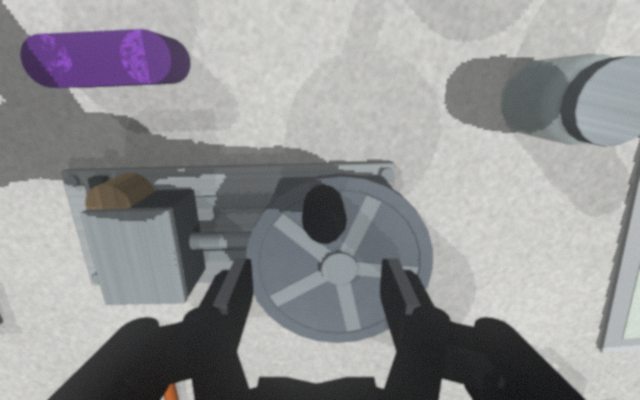

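The wrist view shows the grip as a black blob with its top disc centre near (323,217), the hub at (339,267), and the rim spanning (247..433, 175..342).

```bash
python3 - <<'E'
from h import *
import pickle
i=pickle.load(open("w1.pkl","rb")); im=cv2.imread("pics/w1.png").max(2)
m=(im[170:255,290:360]<22).astype(np.uint8); n,l,st,c=cv2.connectedComponentsWithStats(m); k=1+np.argmax(st[1:,4]); x,y,w,h,a=st[k]; print(x+290,y+170,w,h)
u=x+290+w/2; vb=y+170+h
print("near edge",onz("wrist",u,vb,.151,i),"c top=",onz("wrist",u,vb,.151,i)-[.014,0,0]); print("far edge@base",onz("wrist",u,y+170,.097,i)+[.014,0,0])
print("hub",onz("wrist",339,267,.1,i))
print("rim",onz("wrist",340,342,.096,i),onz("wrist",340,175,.096,i),onz("wrist",247,262,.096,i),onz("wrist",433,262,.096,i))
s=manip.sense();print(s["tcp_pos"])
E
```

```text
Traceback (most recent call last):
ValueError: attempt to get argmax of an empty sequence
```

```bash
python3 - <<'E'
from h import *
import pickle
i=pickle.load(open("w1.pkl","rb")); im=cv2.imread("pics/w1.png").max(2)
print(im[210,320:326],im[190,323],im[250,323])
m=(im[170:255,290:360]<45).astype(np.uint8); n,l,st,c=cv2.connectedComponentsWithStats(m); k=1+np.argmax(st[1:,4]); x,y,w,h,a=st[k]; print(x+290,y+170,w,h)
u=x+290+w/2; vb=y+170+h
print("c top=",onz("wrist",u,vb,.151,i)-[.014,0,0]); print("far edge@base",onz("wrist",u,y+170,.097,i)+[.014,0,0])
print("hub",onz("wrist",339,267,.1,i))
print("rim",onz("wrist",340,342,.096,i),onz("wrist",340,175,.096,i),onz("wrist",247,262,.096,i),onz("wrist",433,262,.096,i))
s=manip.sense();print(s["tcp_pos"])
E
```

```text
[38 43 43 41 37 42] 44 159
304 186 41 56
c top= [0.49910319 0.19039219 0.151     ]
far edge@base [0.50824126 0.19147462 0.097     ]
hub [0.55954897 0.20295305 0.1       ]
rim [0.6358464  0.20534463 0.096     ] [0.48629391 0.20270014 0.096     ] [0.55706725 0.130129   0.096     ] [0.55766946 0.27766823 0.096     ]
[0.506906   0.18693693 0.20967577]
```

Request:
carry_out(
  targets=[
    [[0.3,0,0,0,0,0,6],[0.3,0,2,0,0,0,6],[0.3,0,4,0,0,0,6],[0.3,0,6,0,0,0,6],[0.3,0,8,0,0,0,6],[0.3,0,8,0,0,0,5],[0.3,0,8,0,0,0,4],[0.3,0,8,0,0,0,3],[0.3,0,8,0,0,0,2],[0.3,0,8,0,0,0,2],[0.3,0,8,0,0,0,2],[0.3,0,8,0,0,0,2]],
  ],
  force=30,
)

```text
t: 2.15
tcp_pos: [0.5018, 0.1903, 0.1313]
tool_rot: [-0.001, 1.0, 0.0, 0.0]
force: [-1.3, 1.3, 5.9]
finger_gap: 0.314
gripper_force: 30.6
```

```bash
cat >> h.py <<'E'
def arc(a0,a1,n,r=6.0):
    a=np.radians(np.linspace(a0,a1,n+1)); p=r*np.c_[-np.cos(a),np.sin(a)]; p-=p[0]
    print([[round(x,2),round(y,2)] for x,y in p[1:].tolist()])
E
python3 -c "
from h import *
arc(192.5,312.5,12)"
```

```text
[[-0.31, -1.0], [-0.8, -1.93], [-1.43, -2.75], [-2.21, -3.46], [-3.09, -4.02], [-4.05, -4.42], [-5.07, -4.65], [-6.12, -4.7], [-7.16, -4.56], [-8.15, -4.24], [-9.08, -3.76], [-9.91, -3.13]]
```

Request:
carry_out(
  targets=[
    [[-0.3,-1.0,0,0,0,0,2],[-0.8,-1.9,0,0,0,0,2],[-1.4,-2.75,0,0,0,0,2],[-2.2,-3.45,0,0,0,0,2],[-3.1,-4.0,0,0,0,0,2],[-4.05,-4.4,0,0,0,0,2],[-5.05,-4.65,0,0,0,0,2],[-5.05,-4.65,0,0,0,0,2]],
  ],
)

```text
t: 2.82
tcp_pos: [0.5537, 0.1427, 0.1313]
tool_rot: [-0.0, 1.0, -0.0, 0.001]
force: [-2.1, -0.9, 7.6]
finger_gap: 0.318
gripper_force: 31.0
```

```bash
python3 -c "
from h import *
arc(262.5,382.5,12)
arc(382.5,502.5,12)
arc(502.5,552.5,5)"
```

```text
[[-1.04, -0.05], [-2.08, 0.09], [-3.08, 0.41], [-4.01, 0.89], [-4.84, 1.53], [-5.54, 2.3], [-6.11, 3.18], [-6.51, 4.14], [-6.73, 5.17], [-6.78, 6.21], [-6.64, 7.25], [-6.33, 8.24]]
[[0.48, 0.93], [1.12, 1.76], [1.89, 2.46], [2.77, 3.03], [3.74, 3.43], [4.76, 3.65], [5.8, 3.7], [6.84, 3.56], [7.84, 3.25], [8.77, 2.76], [9.6, 2.13], [10.3, 1.36]]
[[0.56, -0.88], [0.96, -1.85], [1.19, -2.87], [1.23, -3.91], [1.1, -4.95]]
```

Request:
carry_out(
  targets=[
    [[-1.05,-0.05,0,0,0,0,2],[-2.1,0.1,0,0,0,0,2],[-3.1,0.4,0,0,0,0,2],[-4.0,0.9,0,0,0,0,2],[-4.85,1.55,0,0,0,0,2],[-5.55,2.3,0,0,0,0,2],[-6.1,3.2,0,0,0,0,2],[-6.5,4.15,0,0,0,0,2],[-6.75,5.15,0,0,0,0,2],[-6.8,6.2,0,0,0,0,2],[-6.65,7.25,0,0,0,0,2],[-6.35,8.25,0,0,0,0,2]],
  ],
)

```text
t: 3.82
tcp_pos: [0.6167, 0.224, 0.1314]
tool_rot: [-0.001, 1.0, -0.002, 0.001]
force: [-2.0, -7.4, 5.7]
finger_gap: 0.313
gripper_force: 30.9
```

Request:
carry_out(
  targets=[
    [[0.5,0.95,0,0,0,0,2],[1.1,1.75,0,0,0,0,2],[1.9,2.45,0,0,0,0,2],[2.75,3.05,0,0,0,0,2],[3.75,3.45,0,0,0,0,2],[4.75,3.65,0,0,0,0,2],[5.8,3.7,0,0,0,0,2],[6.85,3.55,0,0,0,0,2],[7.85,3.25,0,0,0,0,2],[8.75,2.75,0,0,0,0,2],[9.6,2.15,0,0,0,0,2],[10.3,1.35,0,0,0,0,2]],
  ],
)

```text
t: 4.82
tcp_pos: [0.5156, 0.2418, 0.1314]
tool_rot: [-0.0, 1.0, 0.003, 0.004]
force: [2.0, 6.7, 0.4]
finger_gap: 0.315
gripper_force: 30.5
```

Request:
carry_out(
  targets=[
    [[0.55,-0.9,0,0,0,0,2],[0.95,-1.85,0,0,0,0,2],[1.2,-2.85,0,0,0,0,2],[1.25,-3.9,0,0,0,0,2],[1.25,-3.9,0,0,0,0,2],[1.25,-3.9,0,0,0,0,2]],
  ],
)

```text
t: 5.32
tcp_pos: [0.5006, 0.2003, 0.1313]
tool_rot: [-0.0, 1.0, 0.0, 0.001]
force: [-2.3, 0.1, 6.5]
finger_gap: 0.316
gripper_force: 31.1
```

```bash
python3 -c "
from h import *
arc(542.5,602.5,12)
s=manip.sense();print(s['tcp_pos'],s['force'])"
```

```text
[[-0.05, -0.52], [-0.14, -1.04], [-0.27, -1.54], [-0.45, -2.03], [-0.67, -2.51], [-0.93, -2.96], [-1.23, -3.39], [-1.57, -3.79], [-1.94, -4.16], [-2.34, -4.5], [-2.77, -4.8], [-3.22, -5.06]]
[0.50062186 0.20027671 0.13132299] [-2.26869325  0.07322771  6.48980184]
```

Request:
carry_out(
  targets=[
    [[-0.05,-0.5,0,0,0,0,2],[-0.15,-1.05,0,0,0,0,2],[-0.25,-1.55,0,0,0,0,2],[-0.25,-1.55,0,0,0,0,2]],
  ],
)

```text
t: 5.65
tcp_pos: [0.5031, 0.1853, 0.1313]
tool_rot: [-0.0, 1.0, 0.001, 0.0]
force: [-3.4, 1.3, 5.7]
finger_gap: 0.316
gripper_force: 31.1
```

Request:
carry_out(
  targets=[
    [[-0.2,-0.5,0,0,0,0,2],[-0.4,-0.95,0,0,0,0,2],[-0.4,-0.95,0,0,0,0,2]],
  ],
)

```text
t: 5.9
tcp_pos: [0.5068, 0.1757, 0.1313]
tool_rot: [-0.0, 1.0, 0.001, 0.0]
force: [-3.1, 1.3, 7.4]
finger_gap: 0.314
gripper_force: 31.2
```

Now at 567.5°; next goes to 577.5°.

Request:
carry_out(
  targets=[
    [[-0.25,-0.45,0,0,0,0,2],[-0.55,-0.9,0,0,0,0,2],[-0.55,-0.9,0,0,0,0,2]],
  ],
)

```text
t: 6.15
tcp_pos: [0.5123, 0.1666, 0.1313]
tool_rot: [-0.0, 1.0, 0.001, -0.0]
force: [-3.4, 1.0, 7.7]
finger_gap: 0.31
gripper_force: 31.2
```

Request:
carry_out(
  targets=[
    [[-0.35,-0.4,0,0,0,0,2],[-0.7,-0.75,0,0,0,0,2],[-0.7,-0.75,0,0,0,0,2]],
  ],
)

```text
t: 6.4
tcp_pos: [0.5128, 0.1657, 0.1312]
tool_rot: [0.002, 1.0, 0.006, -0.007]
force: [-14.5, 25.5, 15.4]
finger_gap: 0.315
gripper_force: 32.5
```

Request:
carry_out(
  targets=[
    [[0.55,0.65,0,0,0,0,2],[0.55,0.65,0,0,0,0,2],[0.55,0.65,0,0,0,0,4],[0.55,0.65,0,0,0,0,5.5],[0.55,0.65,0,0,0,0,5.5],[0.55,0.65,0,0,0,0,5.5],[0.55,0.65,-2,0,0,0,5.5],[0.55,0.65,-4,0,0,0,5.5],[0.55,0.65,-6,0,0,0,5.5],[0.55,0.65,-8,0,0,0,5.5],[0.55,0.65,-8,0,0,0,5.5]],
  ],
)

```text
t: 7.32
tcp_pos: [0.5169, 0.1655, 0.2139]
tool_rot: [-0.001, 1.0, 0.0, 0.004]
force: [0.4, -0.2, 0.1]
finger_gap: 0.642
gripper_force: 0.0
```

```bash
python3 - <<'E'
from h import *
s=manip.sense(); print(s["tcp_pos"],s["tool_rot"])
# block estimate: clamp axis at x~.5665 ; axis point
print(rel((.5635,.0,.21)))
E
```

```text
[0.51687043 0.1654654  0.21385986] [-5.13545425e-04  9.99991101e-01  4.09408703e-04  4.16737350e-03]
[ -4.64 -16.55   0.41]
```

Request:
carry_out(
  targets=[
    [[-0.8,-2.8,0,0,0,0,6],[-1.6,-5.6,0,0,0,0,6],[-2.4,-8.4,0,0,0,0,6],[-3.2,-11.2,0,0,0,0,6],[-4,-14,0,0,0,0,6],[-4.6,-16.5,0,0,0,0,6],[-4.6,-16.5,0,0,0,0,6],[-4.6,-16.5,0,0,0,0,6]],
  ],
)

```text
t: 7.98
tcp_pos: [0.5603, -0.001, 0.2093]
tool_rot: [0.001, 1.0, 0.0, -0.001]
force: [-0.2, 1.2, 0.2]
finger_gap: 0.702
gripper_force: 0.0
```

```bash
python3 - <<'E'
from h import *
import pickle
i=cams.camera_info("wrist"); im=cams.snapshot("wrist"); cv2.imwrite("pics/w2.png",im[:,:,::-1]); pickle.dump(i,open("w2.pkl","wb"))
s=manip.sense(); print(s["tcp_pos"],s["q"])
E
```

```text
[5.59743319e-01 2.13266135e-04 2.09379088e-01] [-1.99491720e-01  4.92995404e-01  1.63914564e+00  5.69398425e-04
  1.01136875e+00 -1.77034799e+00]
```

View pics/w2.png

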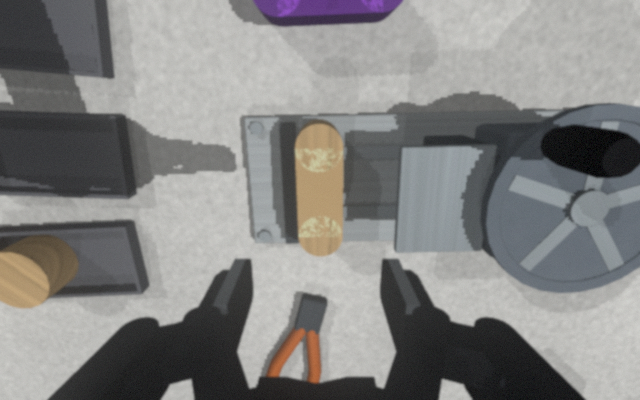

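The wrist view shows the jaw open. The block lies at about (296..345, 122..255), parallel to the clamp, and its centre is close to (320,188).

```bash
python3 - <<'E'
from h import *
import pickle
i=pickle.load(open("w2.pkl","rb")); im=cv2.imread("pics/w2.png")
h=cv2.cvtColor(im,cv2.COLOR_BGR2HSV); m=cv2.inRange(h,(8,60,60),(30,255,255)); m[:,:280]=0;m[:,360:]=0;m[265:]=0
m=cv2.morphologyEx(m,cv2.MORPH_CLOSE,np.ones((9,9)))
c=max(cv2.findContours(m,0,2)[0],key=cv2.contourArea)[:,0]
P=np.array([onz("wrist",*p,.056,i)[:2] for p in c.astype(float)])
r=cv2.minAreaRect((P*1000).astype(np.float32)); print(r)
print(P.min(0),P.max(0)); print(R.from_quat(manip.sense()["tool_rot"]).as_matrix().round(3))
# tray angle
ct=lambda x,y:(225+x/3.6,140+y/3.6)
tr=np.array([onz("top",*ct(*p),.018)[:2] for p in ((541,274),(694,283),(693,361),(538,355))]); print(cv2.minAreaRect((tr*1000).astype(np.float32)),tr.mean(0))
E
```

```text
((562.5947265625, 2.5544872283935547), (120.49810791015625, 41.134071350097656), 1.3274178504943848)
[ 0.50246216 -0.0185384 ] [0.62275558 0.02307658]
[[-1.     0.    -0.002]
 [ 0.     1.     0.001]
 [ 0.002  0.001 -1.   ]]
((419.82757568359375, -258.37860107421875), (147.9782257080078, 78.34553527832031), 83.83260345458984) [ 0.42057806 -0.25850655]
```

Request:
carry_out(
  targets=[
    [[-0.2,0.2,2,0,0,-1,6],[-0.2,0.2,4.5,0,0,-1,6],[-0.2,0.2,7,0,0,-1,6],[-0.2,0.2,9,0,0,-1,6],[-0.2,0.2,11,0,0,-1,6],[-0.2,0.2,11,0,0,-1,6],[-0.2,0.2,11,0,0,-1,6],[-0.2,0.2,11,0,0,-1,6]],
  ],
)

```text
t: 8.7
tcp_pos: [0.5625, 0.0033, 0.101]
tool_rot: [-0.01, 1.0, -0.0, 0.0]
force: [0.7, -1.1, -0.1]
finger_gap: 0.701
gripper_force: 0.0
```

```bash
python3 - <<'E'
from h import *
s=manip.sense(); print(s["tcp_pos"],R.from_quat(s["tool_rot"]).as_matrix().round(3)); print(rel((.5625,.0025,.048)))
E
```

```text
[0.5625286  0.00330064 0.10098256] [[-1.    -0.02   0.001]
 [-0.02   1.    -0.   ]
 [-0.001 -0.    -1.   ]]
[ 0.01 -0.08  5.3 ]
```

Request:
carry_out(
  targets=[
    [[0,-0.1,1.5,0,0,0,6],[0,-0.1,3,0,0,0,6],[0,-0.1,4.3,0,0,0,6],[0,-0.1,5.3,0,0,0,6],[0,-0.1,5.3,0,0,0,5.5],[0,-0.1,5.3,0,0,0,5],[0,-0.1,5.3,0,0,0,4.5],[0,-0.1,5.3,0,0,0,4],[0,-0.1,5.3,0,0,0,3],[0,-0.1,5.3,0,0,0,3],[0,-0.1,5.3,0,0,0,3]],
  ],
  force=35,
)

```text
t: 9.62
tcp_pos: [0.5631, 0.0016, 0.0485]
tool_rot: [-0.009, 1.0, -0.0, 0.001]
force: [-1.3, 0.8, 6.9]
finger_gap: 0.461
gripper_force: 36.8
```

Gripped (39 mm). Lift straight up.

Request:
carry_out(
  targets=[
    [[0,0,-0.7,0,0,0,3],[0,0,-1.7,0,0,0,3],[0,0,-3.2,0,0,0,3],[0,0,-5.2,0,0,0,3],[0,0,-7.5,0,0,0,3],[0,0,-10,0,0,0,3],[0,0,-12,0,0,0,3],[0,0,-12,0,0,0,3],[0,0,-12,0,0,0,3]],
  ],
)

```text
t: 10.37
tcp_pos: [0.5628, 0.0013, 0.1688]
tool_rot: [-0.009, 1.0, -0.0, 0.001]
force: [-0.7, 0.2, -1.4]
finger_gap: 0.463
gripper_force: 36.1
```

```bash
python3 - <<'E'
from h import *
s=manip.sense(); print(s["tcp_pos"],s["q"].round(3),s["force"])
# tray from scene image too
im=cv2.imread("pics/scene0.png"); g=cv2.cvtColor(im,cv2.COLOR_BGR2GRAY)
ct=lambda x,y:(225+x/3.6,140+y/3.6)
m=(g<95).astype(np.uint8); m=cv2.morphologyEx(m,cv2.MORPH_CLOSE,np.ones((3,3)))
n,l,st,ce=cv2.connectedComponentsWithStats(m)
k=l[242,208]; print(st[k],ce[k]); c=cv2.findContours((l==k).astype(np.uint8),0,2)[0][0]
P=np.array([onz("scene",*p,.018)[:2]*1000 for p in c[:,0].astype(float)]).astype(np.float32); print(cv2.minAreaRect(P))
t=cv2.cvtColor(cv2.imread("pics/top0.png"),cv2.COLOR_BGR2GRAY); m=(t<90).astype(np.uint8); n,l,st,ce=cv2.connectedComponentsWithStats(m); k=l[228,396]; print(st[k],ce[k]); c=cv2.findContours((l==k).astype(np.uint8),0,2)[0][0]
P=np.array([onz("top",*p,.012)[:2]*1000 for p in c[:,0].astype(float)]).astype(np.float32); print(cv2.minAreaRect(P))
E
```

```text
[0.56277958 0.00133107 0.1688014 ] [-0.196  0.552  1.67  -0.     0.916 -1.786] [-0.69798882  0.16257024 -1.44756468]
[     0      0    640    400 133874] [291.27392922 226.24230246]
((666.232666015625, -775.009033203125), (26.032915115356445, 24.099788665771484), 0.025266073644161224)
[ 374  216   58   24 1005] [396.83880597 227.96318408]
((420.9542236328125, -281.4487609863281), (197.23365783691406, 79.42009735107422), 84.82966613769531)
```

Request:
carry_out(
  targets=[
    [[0.3,-1.2,0,0,0,0,3],[0.9,-3.6,0,0,0,0,3],[1.6,-6.5,0,0,0,0,3],[2.3,-9.5,0,0,0,0,3],[3.0,-12.5,0,0,0,0,3],[3.8,-15.5,0,0,0,0,3],[4.5,-18.5,0,0,0,0,3],[5.2,-21.5,0,0,0,0,3],[5.9,-24,0,0,0,0,3],[6.3,-26,0,0,0,0,3],[6.3,-26,0,0,0,0,3],[6.3,-26,0,0,0,0,3]],
  ],
)

```text
t: 11.37
tcp_pos: [0.5026, -0.2607, 0.1656]
tool_rot: [-0.008, 1.0, 0.001, -0.001]
force: [-0.9, -0.1, -1.9]
finger_gap: 0.465
gripper_force: 36.0
```

```bash
python3 - <<'E'
from h import *
import pickle
i=cams.camera_info("wrist"); im=cams.snapshot("wrist"); cv2.imwrite("pics/w3.png",im[:,:,::-1]); pickle.dump(i,open("w3.pkl","wb"))
s=manip.sense(); print(s["tcp_pos"],s["q"].round(2),s["finger_gap"])
E
```

```text
[ 0.50277229 -0.25940358  0.16578509] [-0.67  0.56  1.66  0.    0.92 -2.26] 0.45290886406158515
```

View pics/w3.png

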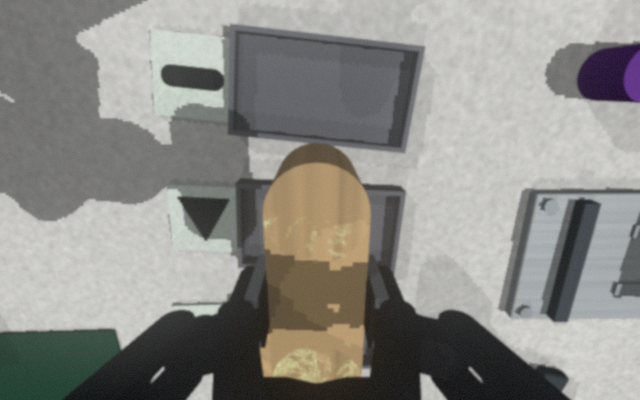

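The wrist view shows the held block square in the fingers. The grey tray with the long-outline label is fully visible, with outer rim corners at (231,25), (424,46), (405,152) and (228,134).

```bash
python3 - <<'E'
from h import *
import pickle
i=pickle.load(open("w3.pkl","rb"))
P=np.array([onz("wrist",*p,.018,i)[:2] for p in ((231,25),(424,46),(405,152),(228,134))]); print(P.round(4),P.mean(0))
for a,b in ((0,1),(3,2)): d=P[b]-P[a]; print(np.degrees(np.arctan2(d[1],d[0])),np.linalg.norm(d))
print(np.linalg.norm(P[0]-P[3]),np.linalg.norm(P[1]-P[2]))
c=P.mean(0); print(rel((*c,.1656))); s=manip.sense(); M=R.from_quat(s["tool_rot"]).as_matrix(); print(np.degrees(np.arctan2(M[1,0],M[0,0])),s["tcp_pos"])
# where block centre is relative to tcp (held): top face z = tcp+.008 
print(onz("wrist",318,143,s["tcp_pos"][2]-.036,i))
E
```

```text
[[ 0.3772 -0.3228]
 [ 0.3889 -0.1817]
 [ 0.4674 -0.1879]
 [ 0.4551 -0.3303]] [ 0.42217882 -0.25567352]
85.27027067242867 0.14153600899149058
85.06288768785505 0.1430027676907814
0.07826675817921903 0.07877751279693727
[8.05 0.51 0.04]
-178.99898971393966 [ 0.50277229 -0.25940358  0.16578509]
[ 0.4439093  -0.25961998  0.12978509]
```

Request:
carry_out(
  targets=[
    [[0.4,0,0,0,0,4,3],[1,0,0,0,0,10,3],[1.8,0.1,0,0,0,17,3],[2.6,0.1,0,0,0,24,3],[3.4,0.2,0,0,0,31,3],[4.2,0.2,0,0,0,38,3],[5,0.3,0,0,0,45,3],[5.8,0.3,0,0,0,52,3],[6.6,0.4,0,0,0,59,3],[7.4,0.4,0,0,0,66,3],[8,0.4,0,0,0,73,3],[8,0.4,0,0,0,80,3]],
  ],
)

```text
t: 12.42
tcp_pos: [0.4225, -0.2548, 0.1667]
tool_rot: [0.637, 0.771, 0.0, -0.002]
force: [-0.5, 0.2, -1.7]
finger_gap: 0.465
gripper_force: 36.0
```

Request:
carry_out(
  targets=[
    [[0,0,0,0,0,7,3],[0,0,0,0,0,12,3],[0,0,0,0,0,15.8,3],[0,0,0,0,0,15.8,3],[0,0,0,0,0,15.8,3],[0,0,0,0,0,15.8,3]],
  ],
)

```text
t: 12.92
tcp_pos: [0.4241, -0.2562, 0.1671]
tool_rot: [0.735, 0.678, -0.0, -0.001]
force: [-0.4, -0.5, -2.3]
finger_gap: 0.459
gripper_force: 36.0
```

```bash
python3 - <<'E'
from h import *
s=manip.sense(); M=R.from_quat(s["tool_rot"]).as_matrix(); print(s["t"],s["tcp_pos"],M.round(3),np.degrees(np.arctan2(M[1,0],M[0,0])),s["q"].round(2)); print(rel((.4215,-.2565,.0405)))
E
```

```text
12.9167 [ 0.42406588 -0.25620605  0.16705097] [[ 0.079  0.997 -0.001]
 [ 0.997 -0.079  0.001]
 [ 0.001 -0.001 -1.   ]] 85.44216822686421 [-0.77  0.48  1.83  0.    0.82 -0.69]
[-0.06 -0.24 12.66]
```

Request:
carry_out(
  targets=[
    [[0,-0.1,1,0,0,0,3],[0,-0.2,2.5,0,0,0,3],[0,-0.2,4.5,0,0,0,3],[0,-0.2,6.5,0,0,0,3],[0,-0.2,8.5,0,0,0,3],[0,-0.2,10,0,0,0,3],[0,-0.2,11,0,0,0,3],[0,-0.2,11.5,0,0,0,3],[0,-0.2,11.8,0,0,0,3],[0,-0.2,11.8,0,0,0,3],[0,-0.2,11.8,0,0,0,3]],
  ],
)

```text
t: 13.83
tcp_pos: [0.4225, -0.2573, 0.0498]
tool_rot: [0.735, 0.678, 0.0, 0.001]
force: [0.5, 0.3, -1.1]
finger_gap: 0.461
gripper_force: 36.0
```

```bash
python3 - <<'E'
from h import *
s=manip.sense(); print(s["t"],s["tcp_pos"],s["force"]); print(rel((.4215,-.2565,.0405)))
E
```

```text
13.8333 [ 0.42252791 -0.2572516   0.04981054] [ 0.48894229  0.25111547 -1.10843676]
[ 0.07 -0.11  0.93]
```

Request:
carry_out(
  targets=[
    [[0,-0.1,0.3,0,0,0,3],[0,-0.1,0.5,0,0,0,3],[0,-0.1,0.7,0,0,0,3],[0,-0.1,0.8,0,0,0,3],[0,-0.1,0.9,0,0,0,3],[0,-0.1,0.95,0,0,0,3],[0,-0.1,0.95,0,0,0,3],[0,-0.1,0.95,0,0,0,3]],
  ],
)

```text
t: 14.5
tcp_pos: [0.4212, -0.2569, 0.0405]
tool_rot: [0.736, 0.677, -0.0, 0.0]
force: [-0.0, 0.4, 5.0]
finger_gap: 0.461
gripper_force: 36.9
```

Request:
carry_out(
  targets=[
    [[0,0,0,0,0,0,4],[0,0,0,0,0,0,4.5],[0,0,0,0,0,0,5],[0,0,0,0,0,0,5.6],[0,0,0,0,0,0,5.6],[0,0,-1,0,0,0,5.6],[0,0,-3,0,0,0,5.6],[0,0,-6,0,0,0,5.6],[0,0,-9,0,0,0,5.6],[0,0,-12,0,0,0,5.6],[0,0,-15,0,0,0,5.6],[0,0,-15,0,0,0,5.6]],
  ],
)

```text
t: 15.5
tcp_pos: [0.4236, -0.259, 0.1956]
tool_rot: [0.735, 0.678, 0.0, 0.006]
force: [0.8, -0.1, -0.2]
finger_gap: 0.655
gripper_force: 0.0
```

```bash
python3 - <<'E'
from h import *
a=cams.snapshot("wrist"); b=cams.snapshot("scene"); s=manip.sense(); print(s["t"],s["tcp_pos"])
c=np.vstack([cv2.resize(a,(480,300)),cv2.resize(b[120:350,130:450],(480,300))]); cv2.imwrite("pics/f.png",cv2.convertScaleAbs(c[:,:,::-1],alpha=1.3))
E
```

```text
15.6 [ 0.42161442 -0.25726005  0.19155861]
```

View pics/f.png

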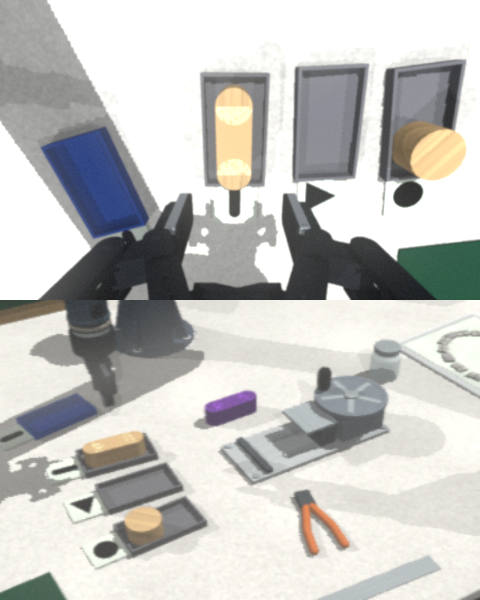

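The final view shows the block lying flat inside the long-outline tray at (234,138). The clamp is open, the bystanders are undisturbed, and the gripper is clear.

```bash
python3 -c "
from station import sign_off
print(sign_off())"
```

```text
the job is handed in; nothing more can be done
None
```

I wound the clamp open to its end stop by the handwheel and set the long block down flat in its own tray. The round block, jar and nippers looked undisturbed in the final pictures, and I handed the job in at about 15.6 s; no verdict came back.

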